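Close the sample case and unhitch the shuttle from its drive

TASK

The sample shuttle is to be taken off its drive. First swing the upper half of the sample case over and shut it fully onto the lower half, edge to edge; then pull the black upright latch pull of the hitch sideways, away from the tongue, to its stop against its spring, and with it lift the tongue off the ball until the coupler hangs about 5 cm above its seat on the ball. Finish while still gripping it and holding it raised there, with the case still shut and the loose things round about left where they stand.

Things in the scene. Friction and masses are not known exactly. Their poses are not given: they have to be found in the camera images.
- shuttle: Motorised sample shuttle, fixed on the bench, base 100 x 450 x 12 mm. Origin at bench level on its long centre line, 220 mm from the base's -y end; x across it, away from the robot, y along it, z up. Along y (mm): white case -185..-75 (x -48..48), tongue -46..92 (top 71 high, yoke lugs 74), ball at 92, grey drive box 167..227 (74 high).
- case_lid (a joint): Angle of the case's upper half, rad: 0 shut on the lower half, edge to edge; grows as it opens towards the drive. Starts at 1.7 to 2.1: past upright, leaning over the tongue. Stiff hinge (0.11 N m): it stays where it is left and takes 1 to 2 N at its edge all the way down.
- case_hinge (a point): Middle of the case's hinge axis, at (0, -71, 72) mm in the shuttle's frame. The axis runs along the shuttle's x, in the plane of the lid's rim.
- lid_edge (a point): Point on the outer face (roof) of the upper half, on its centre line, 94 mm from the hinge axis along the lid, 35 mm outward from the rim plane. The lid ends 114 mm from the hinge axis and is 96 mm wide. Shut, the roof is level, 107 mm above the bench, and the point lies 94 mm to the -y side of the hinge.
- tongue: Steel tongue with the coupler head (37 mm across, top 84 mm above the bench when seated) at its end; carries the latch and its pull. Origin on its pin, axis along the shuttle's x, 138 mm from the ball and level with its centre. Axes as the shuttle's when seated; it turns freely about x, coupler end up, by at most 0.8 rad; about 0.35 kg in all; falls back when let go.
- latch (a joint): Travel of the hitch latch, m: 0 sprung in under the ball's shoulder (the tongue cannot rise), 0.014 drawn out to its stop. It moves with the latch pull towards the shuttle's -x (towards the robot's side). Its spring pulls it in with 3 N at 0 and 9 N at the stop. It must stay drawn until the coupler is about 25 mm up.
- latch_grip (a point): Grip point of the latch pull: upright black ribbed paddle, 12 mm thick (shuttle's x), 20 mm wide (y); the point is 36 mm above the ball's centre, 19 mm below the paddle's top, 54 mm to the -x side of the tongue's centre line. Free beside it towards the coupler head: 28 mm, down to 45 mm below the paddle's top. It turns with the tongue.
- socket (a point): Centre of the coupler's ball socket; coincides with ball when seated.
- ball (a point): Centre of the steel ball (25 mm across) on the drive nut, 64 mm above the bench.
- beaker: Bystander: 50 ml beaker, 46 x 46 x 59 mm, origin under its centre.
- jar: Bystander: powder jar with black cap, 58 x 58 x 66 mm, origin under its centre.
- wash: Bystander: wash bottle with bent spout, 62 x 108 x 198 mm, origin under its centre.
- bottle_1: Bystander: 250 ml bottle with blue cap, 70 x 70 x 143 mm, origin under its centre.
- timer_1: Bystander: bench timer, 58 x 66 x 18 mm, origin under its centre.
- rack: Bystander: blue vial rack with vials, 64 x 190 x 37 mm, origin under its centre.

How it is judged:
By the outcome, as a careful person would: the job done as asked, in the order asked, and still so for the second after the job is handed in, while the arm keeps its last pose, push and grip.
It also fails if it takes over 48 s, if anything falls off the work surface, if the arm or the gripper's body presses on something with over 40 N, if the wrist force passes 120 N, or if a joint passes its speed limit or range.

ROBOT

A 6-joint arm with a two-finger parallel gripper is mounted at the origin on a cart in front of the work surface, level with it; the furniture and walls round the work are solid. World frame = base frame: x ahead of the robot, y to its left, z up, the work surface at z = 0. Lengths are in m, angles in degrees, forces in N, time in s.
With the tool pointing down it reaches from about 0.35 to 0.875 m from the base axis. Payload 4.2 kg.
Tool frame: the origin (TCP) lies midway between the tips of the shut fingers; the grasp point (between the pads) lies 19 mm behind it; z points along the fingers, y is the line along which they close (so a half turn about z gives the same grasp; the last joint's range is limited). The gripper opens to 87 mm and grips with 3 to 60 N. Pads are 19 mm wide; open, the fingers measure 117 mm over their backs; the gripper's body (75 mm by 190 mm) begins 51 mm behind the grasp point.
Start: joints at [-58.522, 22.042, 0.453, 0, -68.411, -14.817], TCP at [0.179, -0.599, 0.223] pointing down, gripper open.
Joint ranges: [-179.83, 179.83], [-69.29, 118.12], [-61.27, 80.66], [-181.25, 117.63], [-171.15, -9.14], [-177.46, 177.46]. Speed limits (degrees/s): [159.86, 159.86, 180, 180, 180, 180].

INTERFACE

Orientations are given as a 3x3 rotation matrix whose columns are the frame's x, y, z axes.
In Python, from station import r, cams gives the robot as it stands.
- The arm moves only by the tool play_rows, never from a script. Its argument "commands" is text: rows parted by semicolons, each of 6 numbers parted by spaces: the shift along the world's x, y, z normalised to -1 to 1, where 1 is 30 mm, then the turn, a rotation vector about the world's x, y, z normalised to -1 to 1, where 1 is 0.15 rad. A call has 1 to 20 rows; each row shifts and turns the commanded pose from where the row before left it; what a row does not reach is not made up. A row lasts 1/10 s, in which the tool goes at most 50 mm and 8.59 degrees, less where a joint would pass 70% of its speed; a pose out of reach is approached as far as the arm can. A call with a number of a shift or a turn outside -1 to 1 is refused whole. A call with a gripper value outside its range is refused whole. "grip" is the finger opening in mm, from 0 to 87, set as the call begins (left out, the last holds). The fingers move at their own pace and stop on an object; the grip force is fixed at half the most. Time passes only in rows, so rows that do not move let the fingers close. It gives the time, the measured TCP pose, the force, the opening and the grip force at its end, in the units of the state.
- r.sense(): the state, without advancing time (a new reading comes with each control period).
- cams.capture(name): name is "side" or "top"; returns (picture, depth): 384x512x3 uint8, blue, green, red; 384x512 float32, m along the optical axis (not along the pixel's ray), 0 where there is no reading.
- cams.camera_info(name): a dict with "mtx" (3x3 intrinsics, pixels), "R" (3x3) and "t" (3): a world point X has camera coordinates R X + t. Camera axes: x right, y down, z forward; pixel columns grow to the right and rows downward; lengths in m; the calibration is good to about 2 mm. A picture is of the moment at which its call begins. camera_info takes no time and is no camera call.
- r.finish_job(): hands the job in; it is judged then, once.
The state is a dict: "time_s": time; "joints": joint angles; "joint_velocities": joint speeds; "effort": joint torques, N m; "tcp_pos": TCP position; "ee_rot": TCP orientation; "wrist_force": force on the tool from outside, world axes, zero at the start; "moment": the same for the moment, N m; "gripper_width": opening from 0.0 (shut) to 1.0 (fully open); "gripper_force": force on a finger pad.
Only numpy, scipy, OpenCV 4.12 (cv2) and the standard library are available. Lean on these libraries where they do the work, as an engineer would, in place of code of your own. Each camera call takes 0.05 s, during which the arm holds its last target. There are 200 camera calls.

## Working session

There is one attempt and no reset: what is moved stays moved. The work goes in short steps, Python scripts to look and compute and a tool call to move; the robot and the scene stay as the last step left them, time stands still between calls to the robot, and variables do not carry over. Pictures are saved under pics/ and viewed, at most 10 in all, crops included, and the job is handed in when it is done.

Besides the shell and the picture viewer there is one more tool, called as a command line: name --argument value ..., lists and objects as JSON in quotes. play_rows: Moves the arm, as the interface text tells. Scaled input: -1 to 1 covers 30 mm each way for a shift and 0.15 rad each way for a turn. Its arguments: {"type":"object","properties":{"commands":{"type":"string"},"grip":{"type":"number"}},"required":["commands"]}

```bash
mkdir -p pics; ls
python3 - <<'E'
from station import r,cams
import cv2,numpy as np
for n in("side","top"):
    p,d=cams.capture(n); cv2.imwrite(f"pics/{n}0.png",p); np.save(f"pics/{n}0.npy",d)
    i=cams.camera_info(n); print(n,i["mtx"].round(1).tolist(),i["R"].round(3).tolist(),i["t"].round(3).tolist())
print(r.sense())
E
```

```text
pics
side [[401.6, 0.0, 255.8], [0.0, 401.6, 188.5], [0.0, 0.0, 1.0]] [[-0.884, -0.467, -0.009], [-0.39, 0.748, -0.537], [0.258, -0.471, -0.843]] [0.474, 0.374, 1.164]
top [[474.1, 0.0, 257.3], [0.0, 474.1, 195.3], [0.0, 0.0, 1.0]] [[-0.005, -1.0, 0.001], [-0.99, 0.004, -0.138], [0.138, -0.002, -0.99]] [-0.112, 0.611, 1.569]
{'time_s': 0.1, 'joints': array([-5.85210934e+01,  2.20876817e+01,  3.88362476e-01, -2.35488323e-02,
       -6.84115068e+01, -1.48144859e+01]), 'joint_velocities': array([-0.02248728, -0.16185409,  0.22849252, -0.01824852,  0.10598487,
        0.09660438]), 'effort': array([ 1.36243225e-04, -3.91688740e+01,  1.87934893e+01,  4.23186332e+00,
        1.34960367e-02, -7.96550921e-05]), 'tcp_pos': array([ 0.17906507, -0.59824697,  0.22156475]), 'ee_rot': array([[-9.58044172e-01, -2.86619777e-01, -6.84105565e-04],
       [-2.86620566e-01,  9.58042396e-01,  1.84915491e-03],
       [ 1.25397769e-04,  1.96765081e-03, -9.99998056e-01]]), 'wrist_force': array([-0.73847132, -0.10634621,  0.68991375]), 'moment': array([-0.03474185,  0.05624649,  0.00484186]), 'gripper_force': 0.0, 'gripper_width': 0.9989499000918627}
```

View pics/side0.png

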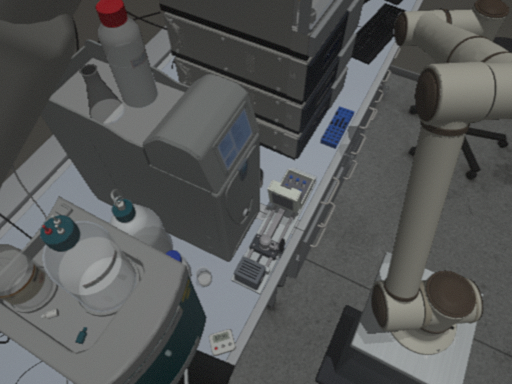

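View pics/top0.png

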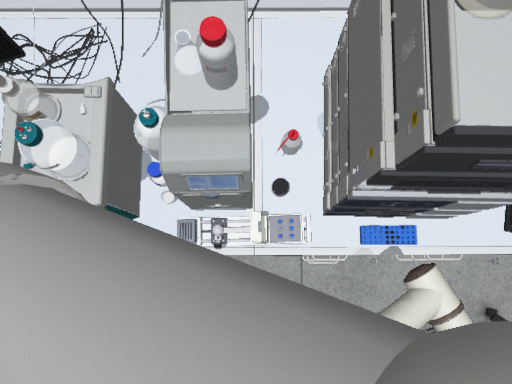

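```bash
cat > h.py <<'E'
from station import r,cams
import cv2,numpy as np
def pts(n,d):
    i=cams.camera_info(n); K,R,t=i["mtx"],np.array(i["R"]),np.array(i["t"])
    v,u=np.mgrid[:384,:512]
    c=np.stack([(u-K[0][2])/K[0][0]*d,(v-K[1][2])/K[1][1]*d,d],-1)
    return (c-t)@R
def proj(n,X):
    i=cams.camera_info(n); c=np.array(X)@np.array(i["R"]).T+np.array(i["t"]); q=c@np.array(i["mtx"]).T
    return q[...,:2]/q[...,2:]
E
python3 - <<'E'
from h import *
a=cv2.imread("pics/side0.png")[160:300,220:350]; b=cv2.imread("pics/top0.png")[200:262,165:325]
a=cv2.resize(a,None,fx=4,fy=4,interpolation=2); b=cv2.resize(b,None,fx=5,fy=5,interpolation=2)
cv2.imwrite("pics/a.png",a);cv2.imwrite("pics/b.png",b)
P=pts("top",np.load("pics/top0.npy"))
for v in range(204,256,3): print(v,[tuple((P[v,u]*1000).astype(int)) for u in (188,210,218,230,245,258,285,300)])
E
```

```text
204 [(np.int64(564), np.int64(99), np.int64(183)), (np.int64(561), np.int64(28), np.int64(211)), (np.int64(561), np.int64(4), np.int64(209)), (np.int64(562), np.int64(-30), np.int64(197)), (np.int64(567), np.int64(-75), np.int64(157)), (np.int64(586), np.int64(-117), np.int64(-2)), (np.int64(585), np.int64(-211), np.int64(0)), (np.int64(585), np.int64(-263), np.int64(0))]
207 [(np.int64(577), np.int64(126), np.int64(-5)), (np.int64(565), np.int64(40), np.int64(89)), (np.int64(555), np.int64(7), np.int64(182)), (np.int64(566), np.int64(-24), np.int64(81)), (np.int64(567), np.int64(-73), np.int64(69)), (np.int64(575), np.int64(-117), np.int64(0)), (np.int64(575), np.int64(-211), np.int64(0)), (np.int64(575), np.int64(-263), np.int64(-5))]
210 [(np.int64(565), np.int64(125), np.int64(5)), (np.int64(565), np.int64(49), np.int64(0)), (np.int64(565), np.int64(21), np.int64(0)), (np.int64(565), np.int64(-19), np.int64(1)), (np.int64(565), np.int64(-71), np.int64(-4)), (np.int64(565), np.int64(-117), np.int64(-2)), (np.int64(565), np.int64(-211), np.int64(-5)), (np.int64(564), np.int64(-263)
[... 4940 characters left out ...]
64(392), np.int64(-91), np.int64(1436)), (np.int64(420), np.int64(21), np.int64(-7)), (np.int64(420), np.int64(-20), np.int64(-1)), (np.int64(420), np.int64(-71), np.int64(-5)), (np.int64(420), np.int64(-116), np.int64(-2)), (np.int64(419), np.int64(-209), np.int64(-3)), (np.int64(419), np.int64(-260), np.int64(1))]
255 [(np.int64(391), np.int64(-84), np.int64(1449)), (np.int64(391), np.int64(-92), np.int64(1446)), (np.int64(391), np.int64(-95), np.int64(1438)), (np.int64(410), np.int64(-20), np.int64(0)), (np.int64(410), np.int64(-71), np.int64(-3)), (np.int64(409), np.int64(-116), np.int64(-2)), (np.int64(409), np.int64(-209), np.int64(-12)), (np.int64(409), np.int64(-263), np.int64(-31))]
```

View pics/a.png

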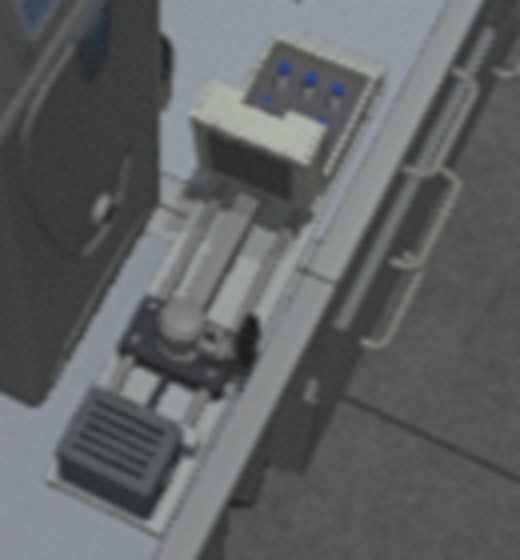

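View pics/b.png

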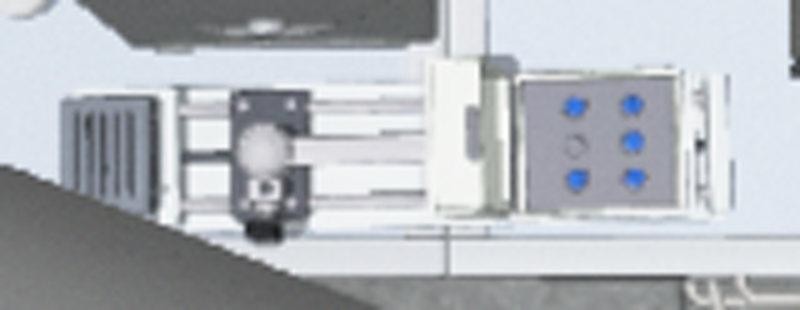

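The top view shows the case at about column 285, row 229. The lid leans towards column 258, the coupler head is at (218, 230) and the black paddle is at (218, 245). The shuttle runs nearly parallel to world y. I'll refine the pose and lid angle next.

Run:
```python
from h import *
for n in("top","side"):
    P=pts(n,np.load(f"pics/{n}0.npy"))*1000; X,Y,Z=P[...,0],P[...,1],P[...,2]
    box=(X>425)&(X<560)&(Y>-280)&(Y<170)
    def line(name,m):
        q=P[m]; print(n,name,m.sum(),"min",np.percentile(q,3,0).round(),"max",np.percentile(q,97,0).round(),"med",np.median(q,0).round())
    line("base",box&(Z>3)&(Z<22)); line("lid",box&(Z>130)&(Y<-60)&(Y>-170)); line("drivebox",box&(Z>60)&(Z<85)&(Y>75)); line("coupler",box&(Z>78)&(Z<92)&(Y>-15)&(Y<50)&(X>465)); line("paddle",(X>420)&(X<455)&(Z>85)&(Z<130)&(Y>-20)&(Y<50))
    t=box&(Z>60)&(Z<80)&(Y>-90)&(Y<-10)
    if t.sum()>10: line("tongue",t); q=P[t]; print(np.polyfit(q[:,1],q[:,0],1))
    line("instr",(X>545)&(X<570)&(Z>100)&(Y>-150)&(Y<150))
    l=box&(Z>100)&(Y<-50)&(Y>-175); q=P[l&(abs(X-490)<25)]
    for z in range(100,200,10): 
        k=q[abs(q[:,2]-z)<5]; 
        if len(k): print(z,k[:,1].min().round(),k[:,1].max().round())
```

```text
top base 1001 min [ 430. -275.    3.] max [555. 138.  19.] med [482. -35.  11.]
top lid 350 min [ 447. -125.  174.] max [539. -92. 189.] med [ 493. -110.  181.]
top drivebox 398 min [459.  92.  67.] max [525. 150.  80.] med [492. 118.  74.]
top coupler 77 min [475.   1.  78.] max [506.  31.  89.] med [491.  15.  83.]
top paddle 31 min [431.   6. 103.] max [444.  24. 125.] med [437.  15. 117.]
top tongue 139 min [485. -87.  63.] max [501. -11.  76.] med [492. -50.  71.]
[-9.56977938e-03  4.92225637e+02]
top instr 1134 min [559. -88. 128.] max [570. 104. 426.] med [563.  10. 333.]
170 -104.0 -92.0
180 -125.0 -92.0
190 -125.0 -98.0
side base 1170 min [ 434. -218.    3.] max [547. 157.  18.] med [477. -36.  12.]
side lid 542 min [ 449. -121.  133.] max [541. -90. 187.] med [493. -99. 178.]
side drivebox 558 min [454.  96.  65.] max [527. 154.  78.] med [490. 127.  74.]
side coupler 84 min [479.   6.  79.] max [507.  36.  87.] med [494.  21.  82.]
side paddle 49 min [433.  11.  89.] max [445.  28. 123.] med [438.  23. 114.]
side tongue 142 min [486. -87.  64.] max [503. -13.  74.] med [495. -49.  70.]
[-1.86344901e-02  4.93457496e+02]
side instr 2362 min [560. -68. 115.] max [570. 113. 410.] med [565.  35. 301.]
100 -104.0 -101.0
110 -103.0 -99.0
120 -101.0 -96.0
130 -100.0 -96.0
140 -98.0 -94.0
150 -96.0 -92.0
160 -96.0 -90.0
170 -97.0 -89.0
180 -125.0 -88.0
190 -121.0 -101.0
```

play_rows --commands "0.52 0.92 0.1 0 0 -0.097;0.52 0.92 0.1 0 0 -0.097;0.52 0.92 0.1 0 0 -0.097;0.52 0.92 0.1 0 0 -0.097;0.52 0.92 0.1 0 0 -0.097;0.52 0.92 0.1 0 0 -0.097;0.52 0.92 0.1 0 0 -0.097;0.52 0.92 0.1 0 0 -0.097;0.52 0.92 0.1 0 0 -0.097;0.52 0.92 0.1 0 0 -0.097;0.52 0.92 0.1 0 0 -0.097;0.52 0.92 0.1 0 0 -0.097;0.52 0.92 0.1 0 0 -0.097;0.52 0.92 0.1 0 0 -0.097;0.52 0.92 0.1 0 0 -0.097;0.52 0.92 0.1 0 0 -0.097;0.52 0.92 0.1 0 0 -0.097;0.52 0.92 0.1 0 0 -0.097;0.52 0.92 0.1 0 0 -0.097;0.52 0.92 0.1 0 0 -0.097" --grip 0

```text
time_s: 2.1
tcp_pos: [0.4914, -0.0455, 0.2824]
ee_rot: [[-1.0, 0.001, -0.001], [0.001, 1.0, 0.0], [0.001, 0.0, -1.0]]
wrist_force: [0.4, -0.4, 1.2]
gripper_width: 0.006
gripper_force: 0.0
```

play_rows --commands "0 0 -0.85 0 0 0;0 0 -0.85 0 0 0;0 0 -0.85 0 0 0;0 0 -0.85 0 0 0;0 0 -0.85 0 0 0;0 -0.3 0 0 0 0;0 -0.3 0 0 0 0;0 -0.3 0 0 0 0;0 -0.3 0 0 0 0;0 -0.3 0 0 0 0;0 -0.3 0 0 0 0"

```text
time_s: 3.2
tcp_pos: [0.4921, -0.1014, 0.1562]
ee_rot: [[-1.0, 0.0, 0.003], [0.0, 1.0, 0.0], [-0.003, 0.0, -1.0]]
wrist_force: [0.4, 2.1, 2.8]
gripper_width: 0.007
gripper_force: 1.3
```

play_rows --commands "0 -0.425 0.125 0 0 0;0 -0.425 0.125 0 0 0;0 -0.425 0.125 0 0 0;0 -0.425 0.125 0 0 0;0 -0.42 -0.13 0 0 0;0 -0.42 -0.13 0 0 0;0 -0.37 -0.23 0 0 0;0 -0.37 -0.23 0 0 0;0 -0.3 -0.32 0 0 0;0 -0.3 -0.32 0 0 0;0 -0.17 -0.27 0 0 0;0 -0.17 -0.27 0 0 0;0 0 0 0 0 0"

```text
time_s: 4.5
tcp_pos: [0.4901, -0.2275, 0.1113]
ee_rot: [[-1.0, 0.001, -0.003], [0.001, 1.0, 0.001], [0.003, 0.001, -1.0]]
wrist_force: [0.1, 0.0, -0.2]
gripper_width: 0.002
gripper_force: 0.0
```

Run:
```python
from h import *
p,d=cams.capture("side"); P=pts("side",d)*1000
c=cv2.resize(p[150:300,210:350],None,fx=4,fy=4,interpolation=2); cv2.imwrite("pics/c.png",c)
for n in("top","side"):
    p,d=cams.capture(n);P=pts(n,d)*1000;X,Y,Z=P[...,0],P[...,1],P[...,2]
    for y in range(-290,-80,15):
        m=(X>440)&(X<465)&(abs(Y-y)<7)&(Z>20)&(Z<210)
        print(n,y,m.sum(),np.percentile(Z[m],[10,50,90]).round() if m.any() else'')
```

```text
top -290 19 [ 35.  40. 198.]
top -275 6 [34. 37. 44.]
top -260 6 [107. 112. 205.]
top -245 19 [ 64. 112. 208.]
top -230 16 [ 69. 108. 160.]
top -215 22 [ 83. 112. 208.]
top -200 38 [ 96. 195. 207.]
top -185 30 [ 84. 111. 202.]
top -170 30 [ 85. 109. 201.]
top -155 16 [ 59. 101. 108.]
top -140 15 [32. 38. 45.]
top -125 8 [28. 33. 34.]
top -110 10 [26. 30. 33.]
top -95 6 [26. 27. 30.]
side -290 4 [29. 35. 38.]
side -275 5 [23. 33. 36.]
side -260 8 [ 45.  98. 112.]
side -245 28 [ 50. 106. 113.]
side -230 32 [ 68. 106. 113.]
side -215 43 [ 66. 111. 206.]
side -200 51 [ 69. 109. 205.]
side -185 44 [ 68. 109. 201.]
side -170 33 [ 50. 106. 111.]
side -155 59 [ 41.  87. 109.]
side -140 55 [ 35.  72. 195.]
side -125 8 [25. 30. 35.]
side -110 7 [28. 30. 33.]
side -95 7 [25. 29. 31.]
```

View pics/c.png

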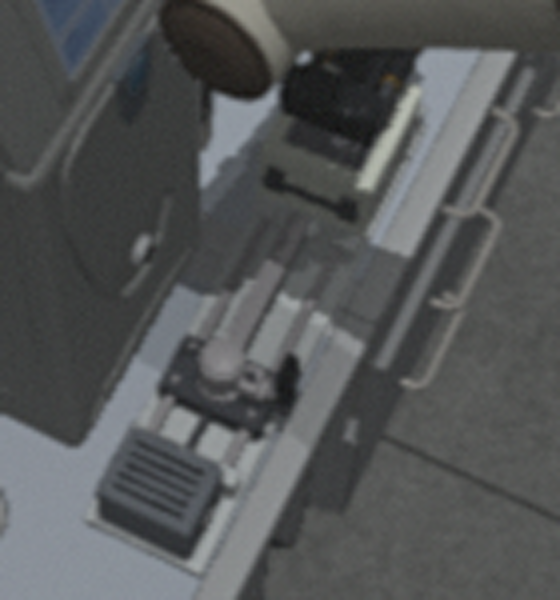

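The lid is nearly shut, with its roof about 110 mm up. I'll press it down until the force rises.

play_rows --commands "0 -0.1 -0.07 0 0 0;0 -0.1 -0.07 0 0 0;0 -0.1 -0.07 0 0 0;0 0 0 0 0 0"

```text
time_s: 5.05
tcp_pos: [0.4914, -0.2366, 0.1069]
ee_rot: [[-1.0, 0.0, 0.0], [0.0, 1.0, -0.0], [-0.0, -0.0, -1.0]]
wrist_force: [-0.3, -0.3, 0.9]
gripper_width: 0.006
gripper_force: 0.5
```

play_rows --commands "0 0 -0.05 0 0 0;0 0 -0.05 0 0 0;0 0 -0.03 0 0 0;0 0 0 0 0 0;0 0 0 0 0 0"

```text
time_s: 5.55
tcp_pos: [0.4915, -0.2366, 0.1065]
ee_rot: [[-1.0, -0.001, 0.001], [-0.001, 1.0, -0.002], [-0.001, -0.002, -1.0]]
wrist_force: [-5.3, 4.5, 20.0]
gripper_width: 0.006
gripper_force: 9.6
```

play_rows --commands "0 0 0.93 0 0 0;0 0 0.93 0 0 0;0 0 0.93 0 0 0;0 0 0.93 0 0 0;-0.45 0.7 0 0 0 0.873;-0.45 0.7 0 0 0 0.873;-0.45 0.7 0 0 0 0.873;-0.45 0.7 0 0 0 0.873;0 0.7 0 0 0 0.873;0 0.7 0 0 0 0.873;0 0.7 0 0 0 0.873;0 0.7 0 0 0 0.873;0 0.7 0 0 0 0.873;0 0.7 0 0 0 0.873;0 0.7 0 0 0 0.873;0 0.7 0 0 0 0.873;0 0 -0.7 0 0 0;0 0 -0.7 0 0 0;0 0 -0.7 0 0 0;0 0 0 0 0 0" --grip 26

```text
time_s: 7.55
tcp_pos: [0.435, 0.015, 0.149]
ee_rot: [[-0.0, -1.0, -0.006], [-1.0, 0.0, -0.002], [0.002, 0.006, -1.0]]
wrist_force: [0.1, -0.3, -0.1]
gripper_width: 0.297
gripper_force: 0.0
```

Run:
```python
from h import *
print(r.sense()["joints"].round(1), r.sense()["tcp_pos"])
for n in("top","side"):
    p,d=cams.capture(n);P=pts(n,d)*1000;X,Y,Z=P[...,0],P[...,1],P[...,2]
    if n=="side":cv2.imwrite("pics/d.png",cv2.resize(p[150:300,200:350],None,fx=4,fy=4,interpolation=2))
    else:cv2.imwrite("pics/e.png",cv2.resize(p[195:265,165:325],None,fx=5,fy=5,interpolation=2))
    for y in range(-275,-130,12):
        m=(X>447)&(X<535)&(abs(Y-y)<6)&(Z>90)&(Z<130)
        print(n,y,m.sum(),np.median(Z[m]).round(1) if m.any() else'')
    m=(X>420)&(X<455)&(Z>85)&(Z<125)&(Y>-10)&(Y<40)
    print(m.sum(),np.median(P[m],0).round())
```

```text
[ 23.5   8.  -30.8  -0.1 -51.5 -23.5] [0.43496418 0.01500407 0.14898612]
top -275 0 
top -263 25 106.6
top -251 105 106.7
top -239 92 106.9
top -227 99 107.2
top -215 107 107.5
top -203 99 106.7
top -191 88 107.4
top -179 108 107.6
top -167 106 107.5
top -155 86 106.1
top -143 5 93.2
top -131 0 
0 [nan nan nan]
side -275 0 
side -263 1 105.5
side -251 16 105.9
side -239 15 105.5
side -227 12 105.1
side -215 6 105.7
side -203 2 104.4
side -191 0 
side -179 0 
side -167 0 
side -155 0 
side -143 0 
side -131 0 
0 [nan nan nan]
  return _methods._mean(a, axis=axis, dtype=dtype,
  ret = um.true_divide(
```

View pics/d.png

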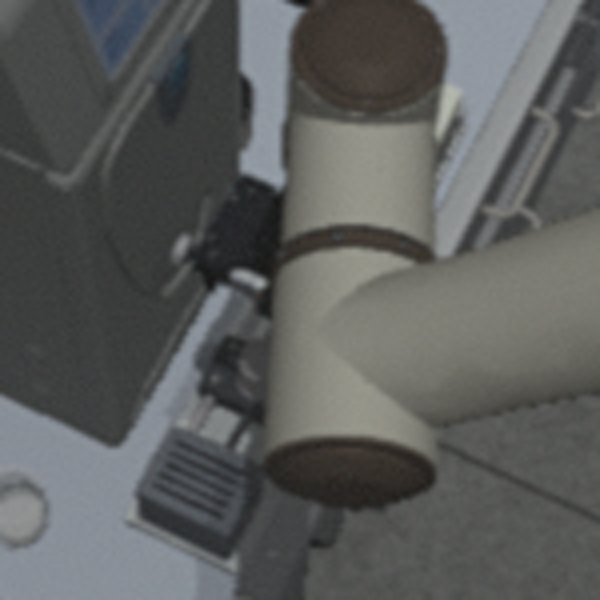

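play_rows --commands "0.08 0.03 -0.4 0 0 0;0 0 -0.4 0 0 0;0 0 -0.4 0 0 0;0 0 -0.4 0 0 0;0 0 -0.4 0 0 0;0 0 -0.25 0 0 0;0 0 0 0 0 0"

```text
time_s: 8.35
tcp_pos: [0.4398, 0.0165, 0.084]
ee_rot: [[0.0, -1.0, -0.0], [-1.0, -0.0, -0.0], [0.0, 0.0, -1.0]]
wrist_force: [-0.7, 0.2, 0.3]
gripper_width: 0.3
gripper_force: 0.0
```

Nothing was touched on the way down, so I'll close on the paddle.

play_rows --commands "0 0 -0.05 0 0 0;0 0 0 0 0 0;0 0 0 0 0 0;0 0 0 0 0 0;0 0 0 0 0 0" --grip 0

```text
time_s: 8.85
tcp_pos: [0.4401, 0.0168, 0.0829]
ee_rot: [[0.001, -1.0, 0.001], [-1.0, -0.001, 0.0], [-0.0, -0.001, -1.0]]
wrist_force: [-1.5, 0.7, 3.9]
gripper_width: 0.137
gripper_force: 30.0
```

Gripped: the opening is 11.9 mm. Now I'll draw the latch.

play_rows --commands "-0.1 0 0 0 0 0;-0.1 0 0 0 0 0;-0.1 0 0 0 0 0;-0.1 0 0 0 0 0;0 0 0 0 0 0"

```text
time_s: 9.35
tcp_pos: [0.4296, 0.0167, 0.083]
ee_rot: [[0.002, -1.0, 0.005], [-1.0, -0.002, 0.001], [-0.001, -0.005, -1.0]]
wrist_force: [7.2, -3.4, -3.5]
gripper_width: 0.135
gripper_force: 30.0
```

play_rows --commands "-0.04 0 0 0 0 0;-0.04 0 0 0 0 0;0 0 0 0 0 0;0 0 0 0 0 0"

```text
time_s: 9.75
tcp_pos: [0.4277, 0.0167, 0.083]
ee_rot: [[0.002, -1.0, 0.005], [-1.0, -0.002, 0.0], [-0.0, -0.005, -1.0]]
wrist_force: [7.5, -5.0, -3.8]
gripper_width: 0.139
gripper_force: 30.0
```

play_rows --commands "-0.05 0 0 0 0 0;-0.05 0 0 0 0 0;0 0 0 0 0 0;0 0 0 0 0 0"

```text
time_s: 10.15
tcp_pos: [0.426, 0.0168, 0.0833]
ee_rot: [[0.002, -1.0, 0.008], [-1.0, -0.002, 0.001], [-0.001, -0.008, -1.0]]
wrist_force: [12.0, -6.7, -5.6]
gripper_width: 0.137
gripper_force: 30.0
```

The latch is at its stop: 14 mm of travel, and the force has risen. Now I'll lift along the tongue's arc.

play_rows --commands "0 -0.027 0.172 0.247 0 0;0 -0.033 0.171 0.247 0 0;0 -0.039 0.17 0.247 0 0;0 0 0 0 0 0"

```text
time_s: 10.55
tcp_pos: [0.4263, 0.0134, 0.0991]
ee_rot: [[-0.0, -1.0, 0.009], [-0.994, 0.001, 0.113], [-0.113, -0.009, -0.994]]
wrist_force: [8.8, -1.5, -5.0]
gripper_width: 0.133
gripper_force: 29.9
```

play_rows --commands "-0.03 -0.046 0.168 0.247 0 0;0 -0.052 0.166 0.247 0 0;0 -0.058 0.164 0.247 0 0;0 -0.064 0.162 0.247 0 0;0 -0.07 0.16 0.247 0 0;0 -0.076 0.157 0.247 0 0;0 -0.081 0.154 0.247 0 0;0 0 0 0 0 0;0 0 0 0 0 0"

```text
time_s: 11.45
tcp_pos: [0.4264, -0.0001, 0.1325]
ee_rot: [[0.0, -1.0, 0.012], [-0.932, 0.004, 0.362], [-0.362, -0.011, -0.932]]
wrist_force: [12.1, -0.9, -5.3]
gripper_width: 0.135
gripper_force: 29.9
```

Run:
```python
from h import *
s=r.sense();print(s["tcp_pos"],s["wrist_force"].round(1),s["gripper_force"])
for n in("top","side"):
    p,d=cams.capture(n);P=pts(n,d)*1000;X,Y,Z=P[...,0],P[...,1],P[...,2]
    cv2.imwrite(f"pics/f{n}.png",p if n=="top" else cv2.resize(p[150:300,200:350],None,fx=4,fy=4,interpolation=2))
    for y in list(range(-275,-150,20))+list(range(-120,60,12)):
        m=(X>(447 if y<-140 else 484))&(X<(535 if y<-140 else 502))&(abs(Y-y)<5)&(Z>50)&(Z<150)
        print(n,y,m.sum(),np.median(Z[m]).round(1) if m.any() else'')
```

```text
[ 4.26365744e-01 -1.11410045e-04  1.32513256e-01] [12.1 -0.9 -5.3] 29.88328668356644
top -275 0 
top -255 79 106.2
top -235 86 107.3
top -215 91 107.7
top -195 87 107.8
top -175 68 107.5
top -155 52 106.1
top -120 14 72.7
top -108 15 76.9
top -96 15 84.3
top -84 13 86.0
top -72 9 87.9
top -60 3 92.8
top -48 0 
top -36 0 
top -24 0 
top -12 0 
top 0 0 
top 12 0 
top 24 0 
top 36 0 
top 48 0 
side -275 0 
side -255 0 
side -235 0 
side -215 0 
side -195 0 
side -175 0 
side -155 0 
side -120 0 
side -108 0 
side -96 3 80.2
side -84 6 84.0
side -72 1 86.1
side -60 6 94.5
side -48 13 99.3
side -36 16 103.2
side -24 15 107.4
side -12 5 122.6
side 0 14 131.8
side 12 26 133.5
side 24 47 121.2
side 36 0 
side 48 0
```

View pics/fside.png

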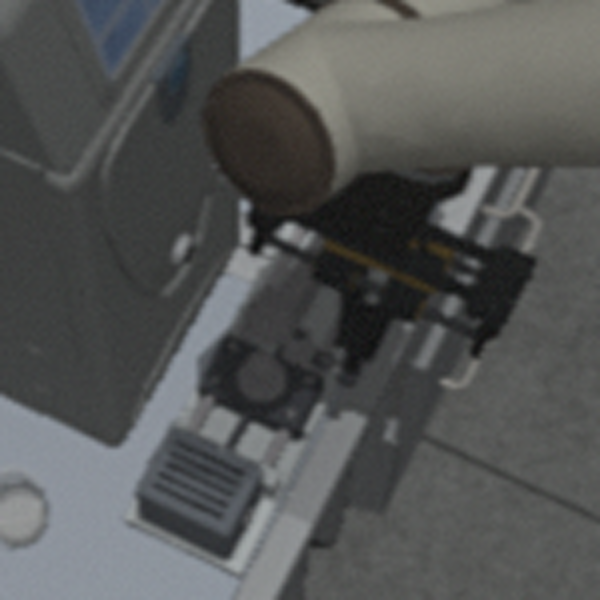

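View pics/ftop.png

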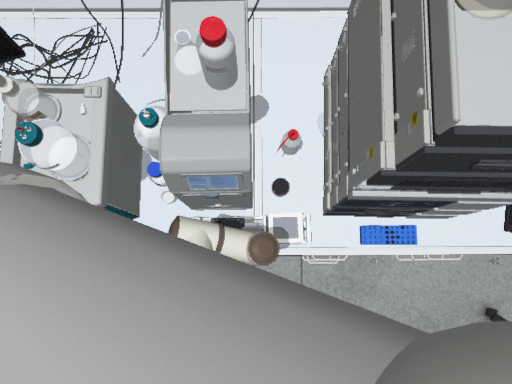

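The coupler is raised: the tongue slopes about 0.37 rad, which puts it about 5 cm up. The case roof is level at 107 mm, and the loose things are unmoved in the top view.

```bash
python3 -c "
from station import r
print(r.finish_job())"
```

```text
the job is handed in; nothing more can be done
None
```

The case is shut, the latch is drawn to its stop, and the coupler is held about 5 cm above the ball, still gripped. The job was handed in at about 11.5 s, and no verdict came back.

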